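# Weigh a sealed vessel on the beam balance

## Robot

A 6-joint arm with a two-finger parallel gripper is mounted at the origin on the work surface. World frame = base frame: x ahead of the robot, y to its left, z up, the work surface at z = 0. Lengths are in m, angles in rad, forces in N, time in s.
With the tool pointing down it reaches from about 0.35 to 0.975 m from the base axis. Payload 4.9 kg.
Tool frame: the origin (TCP) lies at the very end of the fingers, on their centre line; the grasp point (between the pads) lies 19 mm behind it; z points along the fingers, y is the direction in which the jaws open and shut (so a half turn about z gives the same grasp; the last joint's range is limited). The gripper opens to 85 mm and grips with 20 to 120 N. Pads are 22 mm wide; open, the fingers measure 114 mm over their backs; the gripper's body (76 mm by 85 mm) begins 54 mm behind the grasp point. The pads swing forward as they close: fully open they stand 13 mm farther back than shut.
Start: joints at [1.005, 0.053, 1.613, -0, 1.476, -0.119], TCP at [0.27, 0.564, 0.203] pointing down, gripper open.
Joint ranges: [-3.01, 3.01], [-1.01, 2.22], [0.06, 2.58], [-1.02, 4.17], [0.09, 2.62], [-3.14, 3.14]. Speed limits (rad/s): [2.57, 2.57, 3.14, 3.14, 3.14, 3.14].

## Interface

Orientations are given as a 3x3 rotation matrix whose columns are the frame's x, y, z axes.
In Python, from rig import bot gives the robot as it stands.
- The arm moves only by the tool drive_tool, never from a script. Its argument "deltas" is text: rows parted by semicolons, each of 7 numbers parted by spaces: the closure in counts, from 0 (fully open) to 255 (shut), then the shift along the tool's x, y, z in m, then the turn, a rotation vector about the tool's x, y, z in degrees. In form: grip x y z rx ry rz; .... A call has 1 to 20 rows; each row shifts and turns the pose as measured when the row begins, along the tool's axes as they then stand; what a row does not reach is not made up. A row lasts 1/10 s, in which the tool goes at most 50 mm and 8.59 degrees, less where a joint would pass 70% of its speed; a pose out of reach is approached as far as the arm can. A call with a gripper value outside its range is refused whole. The fingers move at their own pace and stop on an object; the grip force is fixed at half the most. Time passes only in rows, so rows that do not move let the fingers close. It gives the time, the measured TCP pose, the force and the opening at its end, in the units of the state.
- bot.read_state(): the state, without advancing time (a new reading comes with each control period).
- bot.camera(name): name is "scene" or "top" or "wrist"; returns a dict with "image" (384x512x3 uint8, red, green, blue), "z_map" (384x512 float32, m along the optical axis (not along the pixel's ray), 0 where there is no reading), "camera_matrix" (3x3 intrinsics, pixels), "D" ([k1, k2, p1, p2, k3] as OpenCV has them; the pictures are not rectified), "R" (3x3) and "t" (3): a world point X has camera coordinates R X + t. Camera axes: x right, y down, z forward; pixel columns grow to the right and rows downward; lengths in m; the calibration is good to about 2 mm. A picture is of the moment at which its call begins.
- bot.finish_job(): hands the job in, once; it reports no verdict.
The state is a dict: "t": time; "q": joint angles; "qd": joint speeds; "joint_torque": joint torques, N m; "ee_pos": TCP position; "ee_rot": TCP orientation; "force": force on the tool from outside, world axes, zero at the start; "wrist_torque": the same for the moment, N m; "gripper_width": finger opening in m.
Only numpy, scipy, OpenCV 4.12 (cv2) and the standard library are available. Lean on these libraries where they do the work, as an engineer would, in place of code of your own. Each camera call takes 0.05 s, during which the arm holds its last target. There are 200 camera calls.

## Task

Find the weight of the steel vessel on the beam balance: first, with the weight pan still empty, press gently down on that pan or its rod with the fingertips until the pointer stands in the green zone, and hold it there for a second to feel how much force that takes. From that force choose the disc weights (one, or two together) whose sum comes nearest to the vessel, and thread just those down the rod, lowering each until it bears on what is below before you let go, so that they lie flat and, with your hand off, the pointer rests in the green zone. Do not put more than 25 N on the weight pan at any moment, do not handle the vessel, and leave the weights you do not need and the glassware where they stand.

Things in the scene. Friction and masses are not known exactly. Their poses are not given: they have to be found in the camera images.
- beam (a joint): tilt of the balance beam (rad): 0 level, positive when the vessel's side is down, stops at +0.11 and -0.11. The red pointer is in the green zone between -0.07 and +0.07. The beam has two equal 140 mm arms, balances level when both pans are empty, is well damped, and is sprung: each 100 g of imbalance tilts it by 0.054 rad (so it lies on a stop beyond about 200 g). A downward force of 0.98 N anywhere on a pan acts like 100 g lying on it
- weight_pan: the weight pan's carrier, on the balance's right-hand arm as the robot sees it; origin on its pivot at the beam's end, 30 mm below the pan's upper face; z always up (the pan stays level and only rises and falls, by 15 mm up and 15 mm down from level)
- pan_top (a point): centre of the weight pan's flat upper face: a steel disc of diameter 104 mm, 115 mm above the bench when the beam is level and 15 mm higher at the start
- rod_tip (a point): tip of the upright brass rod in the middle of the weight pan, 50 mm above the pan's upper face; the rod is 11 mm thick, its last 10 mm taper to a flat 7 mm tip
- vessel_pan (a point): centre of the other pan's upper face, 280 mm from the weight pan, where the vessel stands
- vessel_centre (a point): centre of the sealed steel vessel to be weighed: a cylinder of 66 mm diameter with an 84 mm flange near its top, 90 mm high with its knob; its mass is unknown, between 350 and 1050 g
- w200_centre (a point): centre (half-way up) of the 200 g weight: a brass-coloured disc, diameter 46 mm, 17 mm thick, lying flat, with a 14 mm bore right through along its z axis; its mass is exact
- w400_centre (a point): centre (half-way up) of the 400 g weight: a bare steel disc, diameter 54 mm, 24 mm thick, lying flat, with a 14 mm bore right through along its z axis; its mass is exact
- w600_centre (a point): centre (half-way up) of the 600 g weight: a blue-painted disc, diameter 60 mm, 28.5 mm thick, lying flat, with a 14 mm bore right through along its z axis; its mass is exact
- tray: flat black rubber tray fixed to the bench, 110 by 320 mm, 6 mm thick, on which the three weights stand in a row along its y axis, 105 mm apart, in any order; origin at the centre of its underside
- beaker: open glass beaker, 68 mm across, 85 mm high, origin under its foot; leave alone
- amber: amber bottle, 60 mm across, 120 mm high, origin under its foot; leave alone
- jar: white jar with blue cap, 70 mm across, 80 mm high, origin under its foot; leave alone
- vessel: the same vessel, origin under its foot; do not touch it
Things that resemble listed ones, but are neither listed nor needed, are in the scene too. Of the things shaped like the part that bears w600_centre, the blue one is meant.

How it is judged:
By the outcome, as a careful person would: the job done as asked, in the order asked, and still so for the second after the job is handed in, with the robot touching nothing.
It also fails if it takes over 72 s, if anything falls off the work surface, if the arm or the gripper's body presses on something with over 40 N, if the wrist force passes 120 N, or if a joint passes its speed limit or range.

## Working session

There is one attempt and no reset: what is moved stays moved. The work goes in short steps, Python scripts to look and compute and a tool call to move; the robot and the scene stay as the last step left them, time stands still between calls to the robot, and variables do not carry over. Pictures are saved under pics/ and viewed, about 8 in all and at most 12, crops included, and the job is handed in when it is done.

Besides the shell and the picture viewer there is one more tool, called after "Emit:" as name(argument=value, ...) on one line, values as JSON. drive_tool: Moves the arm, as the interface text tells. Its arguments: {"type":"object","properties":{"deltas":{"type":"string"}},"required":["deltas"]}

```bash
ls; mkdir -p pics; cat > h.py <<'E'
import numpy as np, cv2
from rig import bot
def shot(name,fn=None):
    c=bot.camera(name)
    np.savez(f'/tmp/{name}.npz',**c)
    if fn: cv2.imwrite(f'pics/{fn}.png',c['image'][:,:,::-1])
    return c
def ray(c,uv,z):
    p=cv2.undistortPoints(np.array([[uv]],float),c['camera_matrix'],np.array(c['D'],float))[0,0]
    d=c['R'].T@np.array([p[0],p[1],1]); o=-c['R'].T@c['t']
    return o+d*(z-o[2])/d[2]
def pix(c,X):
    return cv2.projectPoints(np.array([X],float),cv2.Rodrigues(c['R'])[0],c['t'],c['camera_matrix'],np.array(c['D'],float))[0][0,0]
def cloud(c):
    h,w=c['z_map'].shape
    g=np.stack(np.meshgrid(np.arange(w),np.arange(h)),-1).reshape(-1,1,2).astype(float)
    p=cv2.undistortPoints(g,c['camera_matrix'],np.array(c['D'],float))[:,0]
    z=c['z_map'].reshape(-1,1); P=np.hstack([p*z,z])-c['t']
    return (P@c['R']).reshape(h,w,3)
E
python3 - <<'E'
from h import *
a=shot('scene'); b=shot('top')
im=np.hstack([a['image'],b['image']])[:,:,::-1]
cv2.imwrite('pics/a.png',cv2.resize(a['image'][:,:,::-1],(800,600)));cv2.imwrite('pics/b.png',cv2.resize(b['image'][:,:,::-1],(800,600)))
print(bot.read_state())
E
```

```text
pics
{'t': 0.1, 'q': array([ 1.00495951e+00,  5.32725786e-02,  1.61417028e+00, -3.37262841e-06,
        1.47601869e+00, -1.19005480e-01]), 'qd': array([ 0.00030372, -0.00135435, -0.00442157,  0.0001384 ,  0.00029296,
        0.00093372]), 'joint_torque': array([ 4.48135752e-04, -3.94898736e+01, -3.71364605e+01, -6.46704484e-05,
        3.83991748e-03,  1.51733627e-05]), 'ee_pos': array([0.26973348, 0.56310249, 0.20138922]), 'ee_rot': array([[-9.01820868e-01,  4.32108926e-01, -9.99123227e-04],
       [ 4.32110026e-01,  9.01819511e-01, -1.57941104e-03],
       [ 2.18551213e-04, -1.85607699e-03, -9.99998254e-01]]), 'force': array([ 0.63093798,  0.44222005, -0.11891631]), 'wrist_torque': array([ 0.0722755 , -0.01124681, -0.00273804]), 'gripper_width': 0.0853996420294773}
```

View pics/a.png

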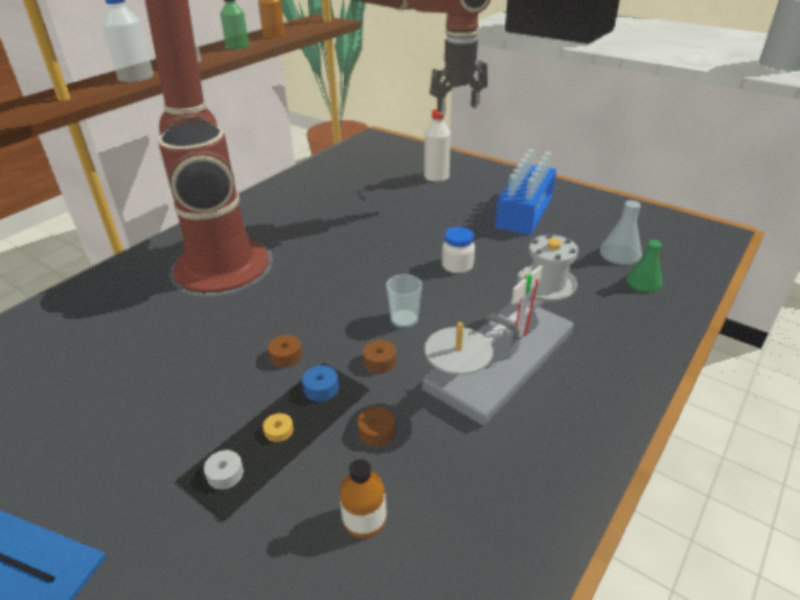

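View pics/b.png

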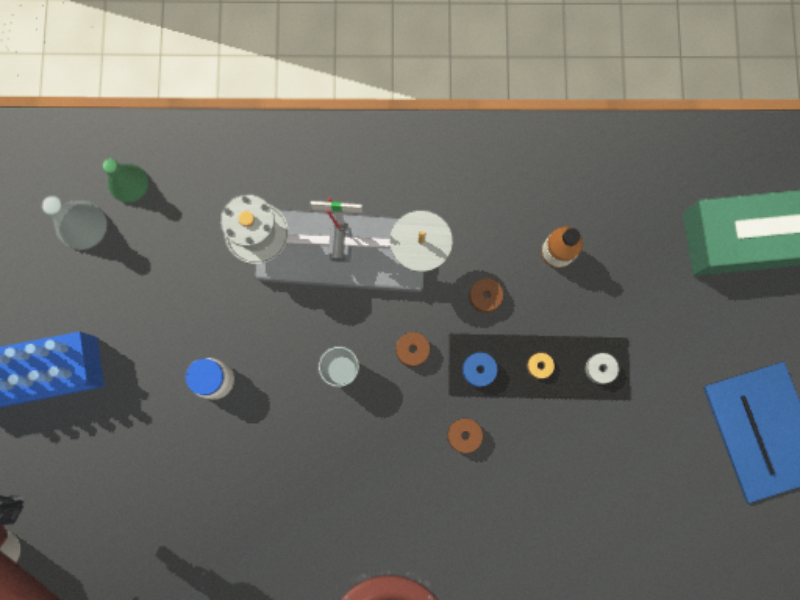

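The scene view shows the tray discs: blue (320,383), brass (278,428) and steel (223,470). In the top view they are at (480,369), (541,366) and (602,368), the weight pan's rod is at about (421,238), and the vessel is at (250,225). The look-alikes are the brown discs with bores at (412,349), (465,435) and (487,294). They are off the tray and the wrong colour, so w600 is the blue one at (480,369).

```bash
cat > /tmp/l.py <<'E'
from h import *
b=dict(np.load('/tmp/top.npz')); C=cloud(b); s=512/800
cv2.imwrite('pics/c.png',cv2.resize(b['image'][110:290,240:420,::-1],(720,720))[:600])
hsv=cv2.cvtColor(b['image'],cv2.COLOR_RGB2HSV)
print('cam',-b['R'].T@b['t'])
def comp(mask,u,v,name,z):
    n,l,st,ce=cv2.connectedComponentsWithStats(mask.astype(np.uint8))
    box=l[int(v*s)-6:int(v*s)+7,int(u*s)-6:int(u*s)+7].ravel(); box=box[box>0]
    k=np.bincount(box).argmax(); m=l==k
    cs,_=cv2.findContours(m.astype(np.uint8),cv2.RETR_EXTERNAL,cv2.CHAIN_APPROX_NONE)
    (x,y),r=cv2.minEnclosingCircle(max(cs,key=cv2.contourArea))
    zz=np.median(C[m][:,2]); print(name,(x/s,y/s),r,'z',zz.round(4),'ray',ray(b,(x,y),z).round(4),'cloudmean',np.median(C[m],0).round(4),'moment',ray(b,ce[k],z).round(4))
H,S,V=[hsv[...,i].astype(int) for i in range(3)]
comp((H>100)&(H<125)&(S>120)&(V>90),480,369,'w600',.0345)
comp((H>10)&(H<30)&(S>100)&(V>130),541,366,'w200',.023)
comp((S<60)&(V>140),602,368,'w400',.030)
top=(C[...,2]>.12)&(C[...,2]<.14)
comp(top,421,240,'pan',.13)
for u,v in [(412,349),(465,435),(487,294),(339,367),(208,378),(562,245),(421,236)]:
    print((u,v),C[int(v*s),int(u*s)].round(3))
m=(C[...,2]>.165)&(C[...,2]<.19); ys,xs=np.nonzero(m); 
print([ (x/s,y/s,C[y,x].round(4)) for x,y in zip(xs,ys) if abs(x/s-421)<15 and abs(y/s-240)<20])
E
python3 /tmp/l.py
```

```text
cam [ 0.34423474 -0.0054476   1.36440918]
w600 (479.1558265686035, 368.97785663604736) 11.035306930541992 z 0.0348 ray [ 0.4542 -0.1574  0.0345] cloudmean [ 0.4546 -0.1577  0.0348] moment [ 0.4544 -0.1575  0.0345]
w200 (540.309476852417, 364.9038553237915) 8.563445091247559 z 0.0229 ray [ 0.4625 -0.2665  0.023 ] cloudmean [ 0.4615 -0.2672  0.0229] moment [ 0.4624 -0.2669  0.023 ]
w400 (601.2619972229004, 367.6081657409668) 10.338330268859863 z 0.03 ray [ 0.4573 -0.3716  0.03  ] cloudmean [ 0.4583 -0.3729  0.03  ] moment [ 0.4582 -0.3728  0.03  ]
pan (420.7637310028076, 240.11988639831543) 19.847755432128906 z 0.1306 ray [ 0.6604 -0.053   0.13  ] cloudmean [ 0.6588 -0.0523  0.1306] moment [ 0.6595 -0.0528  0.13  ]
(412, 349) [ 0.494 -0.039  0.002]
(465, 435) [ 0.342 -0.133  0.001]
(487, 294) [ 0.594 -0.176 -0.001]
(339, 367) [0.462 0.091 0.007]
(208, 378) [0.437 0.302 0.083]
(562, 245) [ 0.663 -0.293  0.097]
(421, 236) [ 0.657 -0.051  0.171]
[(np.float64(420.3125), np.float64(231.25), array([ 0.662 , -0.0504,  0.1805])), (np.float64(421.875), np.float64(231.25), array([ 0.6631, -0.053
[... 522 characters left out ...]
np.float64(234.375), array([ 0.6578, -0.0505,  0.1768])), (np.float64(421.875), np.float64(234.375), array([ 0.6567, -0.0528,  0.1811])), (np.float64(423.4375), np.float64(234.375), array([ 0.6572, -0.0554,  0.1792])), (np.float64(418.75), np.float64(235.9375), array([ 0.6569, -0.0482,  0.1707])), (np.float64(420.3125), np.float64(235.9375), array([ 0.6569, -0.0507,  0.1705])), (np.float64(421.875), np.float64(235.9375), array([ 0.656 , -0.0531,  0.1741])), (np.float64(423.4375), np.float64(235.9375), array([ 0.656 , -0.0556,  0.1742])), (np.float64(420.3125), np.float64(237.5), array([ 0.6544, -0.0507,  0.1702])), (np.float64(421.875), np.float64(237.5), array([ 0.6555, -0.0534,  0.1661]))]
```

Emit:
drive_tool(deltas="255 0 0 -0.015 0 0 8; 255 0 0 -0.015 0 0 8; 255 0 0 -0.015 0 0 8; 255 -0.031 0.0195 -0.015 0 0 8; 255 -0.036 0.0 -0.015 0 0 8; 255 -0.036 0.005 -0.015 0 0 8; 255 -0.036 0.009 -0.01 0 0 8; 255 -0.036 0.014 0 0 0 8; 255 -0.036 0.02 0 0 0 0; 255 -0.036 0.02 0 0 0 0; 255 -0.036 0.02 0 0 0 0; 255 -0.036 0.02 0 0 0 0; 255 -0.036 0.02 0 0 0 0; 255 -0.036 0.02 0 0 0 0; 255 -0.036 0.02 0 0 0 0; 255 -0.036 0.02 0 0 0 0; 255 -0.036 0.02 0 0 0 0; 255 -0.036 0.02 0 0 0 0; 255 -0.036 0.02 0 0 0 0; 255 0 0.0 0 0 0 0")

```text
t: 2.1
ee_pos: [0.5888, -0.0049, 0.2946]
ee_rot: [[0.036, 0.999, -0.015], [0.999, -0.036, -0.013], [-0.014, -0.015, -1.0]]
force: [-0.5, 0.4, 0.0]
gripper_width: -0.0
```

```bash
python3 - <<'E'
from h import *
s=bot.read_state();print(s['t'],s['ee_pos'],s['ee_rot'].round(3),s['force'],s['q'])
E
```

```text
2.1 [ 0.58880516 -0.00485031  0.29463685] [[ 0.036  0.999 -0.015]
 [ 0.999 -0.036 -0.013]
 [-0.014 -0.015 -1.   ]] [-0.53702039  0.43139494  0.00348643] [-0.12669796 -0.05981334  1.57355157 -0.01499234  1.64139777 -0.09137481]
```

Emit:
drive_tool(deltas="255 -0.012 0.017 0.012 -0.85 0.75 -2; 255 -0.012 0.018 0.014 0 0 0; 255 -0.012 0.018 0.014 0 0 0; 255 -0.012 0.018 0.014 0 0 0; 255 0 0 0.014 0 0 0; 255 0 0 0.01 0 0 0; 255 0 0 0 0 0 0; 255 0 0 0 0 0 0")

```text
t: 2.9
ee_pos: [0.658, -0.0507, 0.2108]
ee_rot: [[-0.001, 1.0, -0.005], [1.0, 0.001, 0.004], [0.004, -0.005, -1.0]]
force: [0.4, -0.1, 0.7]
gripper_width: 0.0
```

```bash
cat >> h.py <<'E'
from scipy.spatial.transform import Rotation as Ro
RT=np.array([[0,1,0],[1,0,0],[0,0,-1.]])
def to(x,y,z):
    s=bot.read_state(); R=s['ee_rot']
    d=R.T@(np.array([x,y,z])-s['ee_pos']); r=np.degrees(Ro.from_matrix(R.T@RT).as_rotvec())
    print('t',s['t'],'pos',s['ee_pos'].round(4),'F',s['force'].round(2),'w',round(s['gripper_width'],4),'shift',d.round(4),'turn',r.round(2))
E
python3 - <<'E'
from h import *
to(.659,-.053,.19)
a=shot('scene');b=shot('wrist')
i=a['image'][130:280,220:400,::-1]
cv2.imwrite('pics/d.png',np.hstack([cv2.resize(i,(400,333)),cv2.resize(b['image'][:,:,::-1],(400,333))]))
F=[]
for k in range(8):
    bot.camera('scene'); F.append(bot.read_state()['force'])
print(np.mean(F,0),np.std(F,0))
E
```

```text
t 2.9 pos [ 0.658  -0.0507  0.2108] F [ 0.44 -0.08  0.66] w 0.0 shift [-0.0024  0.0011  0.0208] turn [-0.31 -0.26  0.08]
[ 0.35418845  0.1982542  -0.00254011] [0.540763   0.33190548 0.63845249]
```

View pics/d.png

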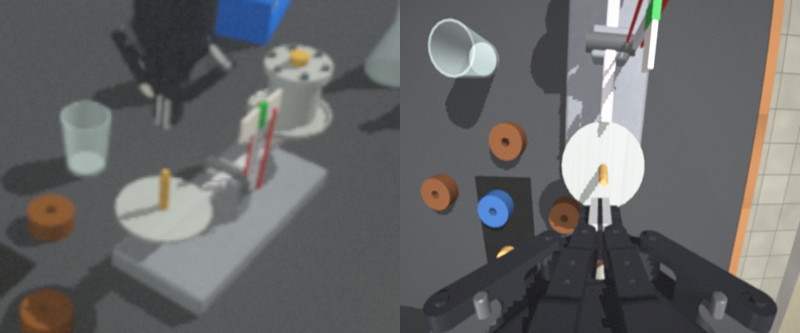

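```bash
python3 - <<'E'
from h import *
a=dict(np.load('/tmp/scene.npz'));w=dict(np.load('/tmp/wrist.npz'))
for X in [(.658,-.0507,.2108),(.659,-.053,.18),(.659,-.053,.13)]:
    p=pix(a,X);q=pix(w,X);print(X,'scenecrop',((p[0]-220)*400/180,(p[1]-130)*333/150),'wristview',q*400/512*np.array([1,333/384*512/400]))
C=cloud(w);m=(C[...,2]>.165)&(C[...,2]<.19)&(abs(C[...,0]-.66)<.03)&(abs(C[...,1]+.05)<.03)
P=C[m];print(len(P),np.median(P,0)); t=P[P[:,2]>.178];print(t.mean(0) if len(t) else None)
m=(abs(C[...,2]-.13)<.004)&(abs(C[...,0]-.66)<.07)&(abs(C[...,1]+.05)<.07)
cs,_=cv2.findContours(m.astype(np.uint8),cv2.RETR_EXTERNAL,cv2.CHAIN_APPROX_NONE)
print(np.array([ray(w,cv2.minEnclosingCircle(max(cs,key=len))[0],.13)]))
E
```

```text
(0.658, -0.0507, 0.2108) scenecrop (np.float64(163.83532070263288), np.float64(144.95349732186722)) wristview [199.18928898 193.58629278]
(0.659, -0.053, 0.18) scenecrop (np.float64(162.05564531458828), np.float64(169.4784399819763)) wristview [200.38068644 183.03213495]
(0.659, -0.053, 0.13) scenecrop (np.float64(159.86537768107712), np.float64(204.845498784072)) wristview [200.45769473 167.86624922]
165 [ 0.66181057 -0.04971159  0.17699304]
[ 0.66173754 -0.05177412  0.18011831]
[[ 0.66188021 -0.04934504  0.13      ]]
```

Emit:
drive_tool(deltas="255 0 0.003 0.01 -0.3 -0.26 0; 255 0 0 0.01 0 0 0; 255 0 0 0.003 0 0 0; 255 0 0 0.002 0 0 0; 255 0 0 0.002 0 0 0; 255 0 0 0.002 0 0 0; 255 0 0 0.002 0 0 0; 255 0 0 0.002 0 0 0; 255 0 0 0.002 0 0 0; 255 0 0 0.002 0 0 0")

```text
t: 4.4
ee_pos: [0.6619, -0.0517, 0.1705]
ee_rot: [[-0.0, 1.0, 0.001], [1.0, 0.0, -0.001], [-0.001, 0.001, -1.0]]
force: [0.7, 0.6, 0.1]
gripper_width: 0.0001
```

```bash
python3 - <<'E'
from h import *
to(.661,-.051,.165)
E
```

```text
t 4.4 pos [ 0.6619 -0.0517  0.1705] F [0.68 0.63 0.05] w 0.0001 shift [ 0.0007 -0.0009  0.0055] turn [0.04 0.04 0.02]
```

```bash
python3 - <<'E'
from h import *
F=[]
for k in range(4):
    b=shot('scene'); F.append(bot.read_state()['force'])
print(np.mean(F,0))
w=shot('wrist')
i=b['image'][130:280,220:400,::-1]
cv2.imwrite('pics/e.png',np.hstack([cv2.resize(i,(400,333)),cv2.resize(w['image'][120:260,160:340,::-1],(400,333))]))
E
```

```text
[ 0.11736289  0.8642278  -0.24484816]
```

View pics/e.png

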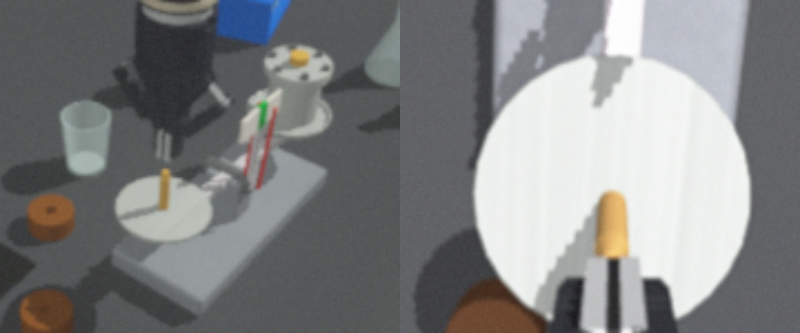

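```bash
python3 - <<'E'
from h import *
for n in ('scene','wrist'):
    a=dict(np.load(f'/tmp/{n}.npz'));C=cloud(a);print(n,'cam',(-a['R'].T@a['t']).round(3))
    m=(abs(C[...,0]-.66)<.05)&(abs(C[...,1]+.05)<.03)&(C[...,2]>.14)&(C[...,2]<.24)&(a['z_map']>0)
    P=C[m]; I=a['image'][m]; ys,xs=np.nonzero(m)
    for lo in np.arange(.14,.24,.006):
        k=(P[:,2]>=lo)&(P[:,2]<lo+.006)
        if k.any(): print(round(lo,3),k.sum(),np.median(P[k],0).round(4),np.median(I[k],0), np.median(xs[k]),np.median(ys[k]))
E
```

```text
scene cam [ 0.995 -0.641  0.741]
0.14 10 [ 0.6649 -0.0564  0.1444] [152.  125.5  74.5] 293.5 219.5
0.146 7 [ 0.6681 -0.056   0.1505] [162. 141.  96.] 295.0 218.0
0.152 11 [ 0.6648 -0.0565  0.1547] [158. 135.  89.] 294.0 216.0
0.158 8 [ 0.6656 -0.0559  0.1602] [158.5 134.   86.5] 294.0 214.0
0.164 12 [ 0.6646 -0.0552  0.1665] [158.  131.5  82. ] 294.0 212.0
0.17 9 [ 0.6656 -0.0558  0.1729] [163. 137.  78.] 294.0 210.0
0.176 12 [ 0.6643 -0.0543  0.1795] [170.5 139.5  84.5] 294.5 207.5
0.2 10 [ 0.6665 -0.0601  0.203 ] [104.  109.  105.5] 294.5 201.0
0.206 21 [ 0.6691 -0.0585  0.2098] [96. 99. 98.] 295.0 199.0
0.212 31 [ 0.6678 -0.0605  0.2146] [92. 95. 94.] 295.0 197.0
0.218 25 [ 0.6697 -0.0578  0.2209] [91. 91. 91.] 296.0 195.0
0.224 29 [ 0.6695 -0.0588  0.2266] [78. 79. 80.] 296.0 193.0
0.23 28 [ 0.667  -0.059   0.2321] [80.  81.5 80.5] 295.0 191.0
0.236 11 [ 0.6668 -0.0607  0.2386] [66. 69. 68.] 295.0 189.0
wrist cam [0.662 0.021 0.342]
0.14 34 [ 0.6618 -0.0476  0.1432] [220.5 172.  107. ] 255.0 205.0
0.146 36 [ 0.6618 -0.0476  0.1493] [222.  173.  107.5] 255.0 208.0
0.152 38 [ 0.6618 -0.0476  0.1551] [222. 175. 109.] 255.0 210.0
0.158 43 [ 0.6618 -0.0476  0.1616] [220. 172. 108.] 255.0 213.0
0.164 47 [ 0.6618 -0.0476  0.1671] [223. 176. 109.] 255.0 216.0
0.17 84 [ 0.6618 -0.0486  0.1729] [228.  183.  113.5] 255.0 221.0
0.176 46 [ 0.6615 -0.0492  0.1777] [235.5 193.  117.5] 254.5 225.0
0.2 61 [ 0.6624 -0.0402  0.2045] [190. 179. 164.] 256.0 228.0
0.206 223 [ 0.6624 -0.0406  0.2091] [125. 125. 127.] 256.0 234.0
0.212 256 [ 0.6624 -0.0436  0.2151] [73.  74.  77.5] 256.0 241.0
0.218 300 [ 0.6619 -0.0408  0.2211] [86. 88. 89.] 255.0 245.0
0.224 336 [ 0.6619 -0.0408  0.2268] [77.5 78.  79.5] 255.0 251.0
0.23 221 [ 0.6624 -0.0403  0.2334] [180. 181. 183.] 256.0 254.0
0.236 444 [ 0.6619 -0.0467  0.237 ] [52. 52. 54.] 255.0 271.0
```

Both depth views put the closed fingertips at z≈0.199, about 28 mm above the reported TCP. The rod tip is still at 0.18 with no contact. I'll go on down gently, watching the force.

Emit:
drive_tool(deltas="255 0 0 0.003 0 0 0; 255 0 0 0.003 0 0 0; 255 0 0 0.003 0 0 0; 255 0 0 0.003 0 0 0; 255 0 0 0.003 0 0 0; 255 0 0 0.002 0 0 0; 255 0 0 0.002 0 0 0; 255 0 0 0 0 0 0; 255 0 0 0 0 0 0")

```text
t: 5.55
ee_pos: [0.6625, -0.0518, 0.1519]
ee_rot: [[-0.0, 1.0, 0.002], [1.0, 0.0, -0.001], [-0.001, 0.002, -1.0]]
force: [0.3, 0.2, -0.7]
gripper_width: 0.0003
```

```bash
cat >> h.py <<'E'
def meas(n):
    F=[];Z=[];Q=[]
    for k in range(n):
        b=bot.camera('scene'); s=bot.read_state(); F.append(s['force']);Z.append(s['ee_pos'][2])
        C=cloud(b)
        m=(np.hypot(C[...,0]-.661,C[...,1]+.051)<.06)&(abs(C[...,2]-.115)<.025)&(b['image'].min(2)>120); Q.append(np.median(C[m][:,2]))
    print('F',np.mean(F,0).round(3),'se',(np.std(F,0)/n**.5).round(3),'pan z',np.mean(Q).round(4),'tcp z',np.mean(Z).round(4),'t',s['t'])
    return b
E
python3 - <<'E'
from h import *
meas(5); to(.661,-.051,.137)
E
```

```text
F [0.115 0.06  0.421] se [0.172 0.246 0.166] pan z 0.1306 tcp z 0.1517 t 5.8
t 5.8 pos [ 0.6624 -0.0518  0.1517] F [0.08 0.92 0.14] w -0.0001 shift [ 0.0008 -0.0014  0.0147] turn [0.11 0.06 0.02]
```

Emit:
drive_tool(deltas="255 0 0 0.002 0 0 0; 255 0 0 0.002 0 0 0; 255 0 0 0.002 0 0 0; 255 0 0 0.002 0 0 0; 255 0 0 0 0 0 0; 255 0 0 0 0 0 0")

```text
t: 6.4
ee_pos: [0.6628, -0.0519, 0.1518]
ee_rot: [[-0.001, 1.0, 0.003], [1.0, 0.001, -0.002], [-0.002, 0.003, -1.0]]
force: [-0.1, 0.9, -0.1]
gripper_width: -0.0001
```

```bash
python3 - <<'E'
from h import *
meas(5); to(.661,-.051,.137)
E
```

```text
F [-1.063  0.59   4.855] se [0.234 0.205 0.352] pan z 0.1306 tcp z 0.1515 t 6.65
t 6.65 pos [ 0.663  -0.052   0.1515] F [-1.56  0.66  5.46] w -0.0001 shift [ 0.001  -0.002   0.0145] turn [0.21 0.11 0.04]
```

Emit:
drive_tool(deltas="255 0 0 0.003 0 0 0; 255 0 0 0.003 0 0 0; 255 0 0 0.003 0 0 0")

```text
t: 6.95
ee_pos: [0.6631, -0.0525, 0.1463]
ee_rot: [[-0.001, 1.0, 0.004], [1.0, 0.001, -0.003], [-0.003, 0.004, -1.0]]
force: [-4.3, 0.1, 7.5]
gripper_width: 0.0001
```

```bash
python3 - <<'E'
from h import *
meas(4); to(.661,-.051,.137)
E
```

```text
F [-2.939  0.335  7.157] se [0.308 0.233 0.18 ] pan z 0.1252 tcp z 0.146 t 7.15
t 7.15 pos [ 0.6631 -0.0524  0.1462] F [-3.25 -0.16  7.76] w -0.0001 shift [ 0.0015 -0.0021  0.0092] turn [0.22 0.18 0.04]
```

Emit:
drive_tool(deltas="255 0 -0.001 0.003 0.2 0.2 0; 255 0 -0.001 0.003 0 0 0; 255 0 0 0.003 0 0 0; 255 0 0 0.003 0 0 0; 255 0 0 0.002 0 0 0; 255 0 0 0.001 0 0 0")

```text
t: 7.75
ee_pos: [0.6631, -0.0527, 0.1402]
ee_rot: [[-0.001, 1.0, 0.005], [1.0, 0.001, -0.001], [-0.001, 0.005, -1.0]]
force: [-4.0, 1.1, 7.5]
gripper_width: -0.0001
```

```bash
python3 - <<'E'
from h import *
meas(6); to(.661,-.051,.137)
E
```

```text
F [-3.814  1.201  7.955] se [0.156 0.097 0.209] pan z 0.1195 tcp z 0.1404 t 8.05
t 8.05 pos [ 0.6632 -0.0527  0.1404] F [-3.86  1.59  8.18] w -0.0001 shift [ 0.0017 -0.0022  0.0034] turn [0.32 0.04 0.05]
```

Emit:
drive_tool(deltas="255 0 -0.001 0.003 0.2 0 0; 255 0 -0.001 0.003 0 0 0; 255 0 -0.001 0.003 0 0 0; 255 0 -0.0005 0.002 0 0 0")

```text
t: 8.45
ee_pos: [0.6633, -0.0528, 0.1372]
ee_rot: [[-0.001, 1.0, 0.012], [1.0, 0.001, -0.001], [-0.002, 0.012, -1.0]]
force: [-3.1, 1.0, 8.3]
gripper_width: -0.0001
```

```bash
python3 - <<'E'
from h import *
meas(30); to(.661,-.051,.137)
E
```

```text
F [-2.577  0.852  8.298] se [0.09  0.096 0.075] pan z 0.1164 tcp z 0.1373 t 9.95
t 9.95 pos [ 0.6632 -0.0528  0.1373] F [-3.15 -0.14  8.17] w 0.0001 shift [ 0.0018 -0.0023  0.0002] turn [0.66 0.09 0.06]
```

Emit:
drive_tool(deltas="255 0 0 -0.02 0.6 0 0; 255 0 0 -0.03 0 0 0; 255 0 0 -0.03 0 0 0; 255 0 0 0 0 0 0; 255 0 0 0 0 0 0")

```text
t: 10.45
ee_pos: [0.6611, -0.0526, 0.2141]
ee_rot: [[-0.001, 1.0, -0.006], [1.0, 0.001, -0.0], [-0.0, -0.006, -1.0]]
force: [-0.3, 1.2, -1.2]
gripper_width: -0.0003
```

```bash
python3 - <<'E'
from h import *
meas(20); to(.4543,-.1576,.12)
E
```

```text
F [-0.129  0.039  0.042] se [0.111 0.119 0.105] pan z 0.1306 tcp z 0.2146 t 11.45
t 11.45 pos [ 0.6614 -0.0526  0.2152] F [-0.59 -0.11  0.48] w 0.0 shift [-0.1047 -0.2067  0.0964] turn [-0.3   0.04  0.05]
```

The net force is 8.26 N (about 843 g) with the pan 1 mm above level (about 15 g), so the vessel is about 858 g. The nearest sum is 800 g: the 600 g weight and then the 200 g.

Emit:
drive_tool(deltas="0 -0.016 -0.032 0 -0.3 0 0; 0 -0.021 -0.042 0 0 0 0; 0 -0.021 -0.042 0 0 0 0; 0 -0.021 -0.042 0.015 0 0 0; 0 -0.021 -0.042 0.03 0 0 0; 0 -0.005 -0.008 0.03 0 0 0; 0 0 0 0.02 0 0 0; 0 0 0 0 0 0 0; 0 0 0 0 0 0 0")

```text
t: 12.35
ee_pos: [0.4523, -0.1598, 0.1218]
ee_rot: [[-0.002, 1.0, 0.006], [1.0, 0.002, -0.005], [-0.005, 0.006, -1.0]]
force: [-0.3, 0.8, 0.6]
gripper_width: 0.0852
```

```bash
python3 - <<'E'
from h import *
to(.4543,-.1576,.12)
w=shot('wrist','f'); C=cloud(w); tz=bot.read_state()['ee_pos']
H=cv2.cvtColor(w['image'],cv2.COLOR_RGB2HSV).astype(int)
m=((H[...,0]>100)&(H[...,0]<125)&(H[...,1]>120)).astype(np.uint8)
n,l,st,ce=cv2.connectedComponentsWithStats(m)
for k in range(1,n):
    if st[k,4]>150: print(st[k],ce[k],np.median(C[l==k],0).round(4),ray(w,ce[k],.0345).round(4))
# fingers
f=(np.hypot(C[...,0]-tz[0],C[...,1]-tz[1])<.09)&(C[...,2]>.06)&(C[...,2]<.3)&(w['z_map']>0)
for lo in np.arange(.06,.24,.008):
    k=f&(C[...,2]>=lo)&(C[...,2]<lo+.008)
    if k.any(): P=C[k]-tz; print(round(lo,3),k.sum(),P.min(0).round(3),P.max(0).round(3))
E
```

```text
t 12.35 pos [ 0.4523 -0.1598  0.1218] F [-0.25  0.77  0.64] w 0.0852 shift [0.0022 0.002  0.0018] turn [0.34 0.26 0.11]
[229 154  60  63 447] [255.82326622 180.00447427] [ 0.4516 -0.1447  0.0281] [ 0.4534 -0.1507  0.0345]
[251 180  17  15 152] [258.90789474 187.88157895] [ 0.4569 -0.163   0.0268] [ 0.4565 -0.1589  0.0345]
0.156 8 [-0.043 -0.006  0.041] [0.043 0.007 0.042]
0.164 454 [-0.055 -0.011  0.042] [0.054 0.012 0.05 ]
0.172 769 [-0.056 -0.011  0.05 ] [0.056 0.012 0.058]
0.18 910 [-0.056 -0.011  0.058] [0.056 0.012 0.066]
0.188 1001 [-0.057 -0.011  0.066] [0.057 0.013 0.074]
0.196 876 [-0.054 -0.002  0.074] [0.053 0.013 0.082]
0.204 1336 [-0.073  0.006  0.082] [0.073 0.015 0.09 ]
0.212 5821 [-0.075 -0.012  0.09 ] [0.075 0.017 0.098]
0.22 5151 [-0.075 -0.012  0.098] [0.074 0.019 0.106]
0.228 8478 [-0.073 -0.012  0.106] [0.073 0.019 0.114]
0.236 8667 [-0.072 -0.005  0.114] [0.072 0.021 0.122]
```

View pics/f.png

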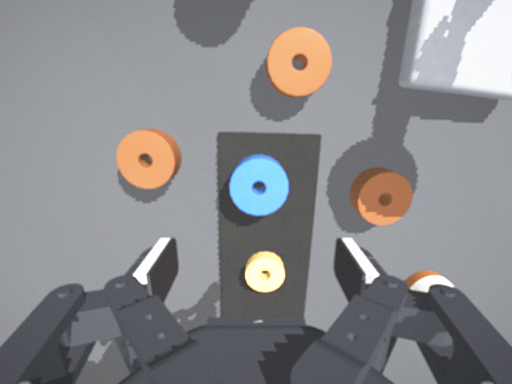

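Emit:
drive_tool(deltas="0 0.0015 0.0035 0.015 0.34 0.26 0.1; 0 0 0 0.025 0 0 0; 0 0 0 0.025 0 0 0; 0 0 0 0.025 0 0 0; 0 0 0 0.02 0 0 0; 0 0 0 0.012 0 0 0; 0 0 0 0 0 0 0; 0 0 0 0 0 0 0")

```text
t: 13.2
ee_pos: [0.4667, -0.1595, 0.0008]
ee_rot: [[-0.005, 1.0, 0.012], [1.0, 0.005, -0.005], [-0.005, 0.012, -1.0]]
force: [0.1, -0.4, 0.3]
gripper_width: 0.0855
```

```bash
python3 - <<'E'
from h import *
to(.4565,-.1585,-.025)
w=shot('wrist','g'); C=cloud(w); tz=bot.read_state()['ee_pos']
H=cv2.cvtColor(w['image'],cv2.COLOR_RGB2HSV).astype(int)
m=((H[...,0]>100)&(H[...,0]<125)&(H[...,1]>120)).astype(np.uint8)
m[abs(C[...,2]-.0345)>.006]=0
ys,xs=np.nonzero(m); print(len(xs)); P=C[m>0]; print(P.min(0),P.max(0),P.mean(0))
E
```

```text
t 13.2 pos [ 0.4667 -0.1595  0.0008] F [ 0.13 -0.42  0.34] w 0.0855 shift [ 0.0012 -0.0105  0.0257] turn [0.71 0.31 0.29]
667
[ 0.4266384  -0.18867769  0.02851326] [ 0.4855909  -0.1282499   0.03556431] [ 0.45532626 -0.14963199  0.03246554]
```

View pics/g.png

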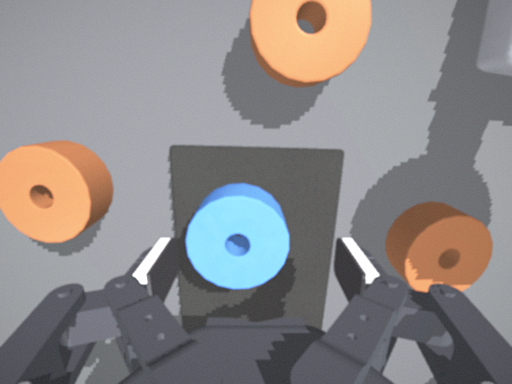

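Emit:
drive_tool(deltas="0 0.001 -0.006 0 0.7 0.3 0.3; 0 0 -0.004 0.01 0 0 0; 0 0 -0.001 0.008 0 0 0; 0 0 0 0.006 0 0 0; 0 0 0 0 0 0 0")

```text
t: 13.75
ee_pos: [0.4572, -0.1598, -0.0217]
ee_rot: [[0.001, 1.0, 0.005], [1.0, -0.001, -0.003], [-0.003, 0.005, -1.0]]
force: [-0.9, 0.0, 0.3]
gripper_width: 0.0852
```

```bash
python3 - <<'E'
from h import *
to(.456,-.1585,-.025)
E
```

```text
t 13.75 pos [ 0.4572 -0.1598 -0.0217] F [-0.95  0.02  0.33] w 0.0852 shift [ 0.0013 -0.0012  0.0033] turn [ 0.29  0.16 -0.05]
```

Emit:
drive_tool(deltas="0 0.0013 -0.0012 0.002 0.3 0.16 0; 0 0.0005 0 0.001 0 0 0; 255 0 0 0 0 0 0; 255 0 0 0 0 0 0; 255 0 0 0 0 0 0; 255 0 0 0 0 0 0; 255 0 0 0 0 0 0; 255 0 0 0 0 0 0")

```text
t: 14.55
ee_pos: [0.4559, -0.158, -0.0244]
ee_rot: [[0.0, 1.0, -0.002], [1.0, -0.0, 0.0], [0.0, -0.002, -1.0]]
force: [-0.6, -0.0, -0.0]
gripper_width: 0.059
```

```bash
python3 - <<'E'
from h import *
to(.456,-.1585,-.025)
E
```

```text
t 14.55 pos [ 0.4559 -0.158  -0.0244] F [-0.6  -0.02 -0.03] w 0.059 shift [-0.0005  0.0001  0.0006] turn [-0.09 -0.01 -0.03]
```

Emit:
drive_tool(deltas="255 0 0 -0.015 0 0 0; 255 0 0 -0.03 0 0 0; 255 0 0 -0.03 0 0 0; 255 0 0 -0.03 0 0 0; 255 0 0 -0.03 0 0 0; 255 0 0 -0.03 0 0 0; 255 0.01 0.02 -0.03 0 0 0; 255 0.015 0.03 -0.02 0 0 0; 255 0.015 0.03 0 0 0 0; 255 0.015 0.03 0 0 0 0; 255 0.015 0.03 0 0 0 0; 255 0.015 0.03 0 0 0 0; 255 0.01 0.015 0 0 0 0; 255 0 0 0 0 0 0; 255 0 0 0 0 0 0")

```text
t: 16.05
ee_pos: [0.6329, -0.0529, 0.164]
ee_rot: [[0.003, 0.999, -0.043], [1.0, -0.003, 0.019], [0.019, -0.043, -0.999]]
force: [-0.6, 0.9, -5.5]
gripper_width: 0.0588
```

```bash
python3 - <<'E'
from h import *
to(.662,-.0515,.18)
E
```

```text
t 16.05 pos [ 0.6329 -0.0529  0.164 ] F [-0.65  0.93 -5.52] w 0.0588 shift [ 0.0018  0.0283 -0.0172] turn [-2.46 -1.07 -0.17]
```

Emit:
drive_tool(deltas="255 0 0 -0.015 -2.4 -1.1 -0.2; 255 0.001 0.012 -0.004 0 0 0; 255 0.001 0.013 0 0 0 0; 255 0 0.002 0 0 0 0; 255 0 0 0 0 0 0")

```text
t: 16.55
ee_pos: [0.6577, -0.0526, 0.1767]
ee_rot: [[0.002, 1.0, -0.011], [1.0, -0.002, 0.001], [0.001, -0.011, -1.0]]
force: [-0.4, -0.3, -6.8]
gripper_width: 0.0585
```

```bash
cat > bore.py <<'E'
from h import *
import sys
to(.662,-.0515,.18)
w=shot('wrist'); C=cloud(w)
cv2.imwrite(f'pics/{sys.argv[1]}.png',cv2.resize(w['image'][130:384,90:430,::-1],(800,598)))
E
python3 bore.py i
```

```text
t 16.55 pos [ 0.6577 -0.0526  0.1767] F [-0.36 -0.28 -6.8 ] w 0.0585 shift [ 0.0011  0.0043 -0.0033] turn [-0.63 -0.04 -0.13]
```

View pics/i.png

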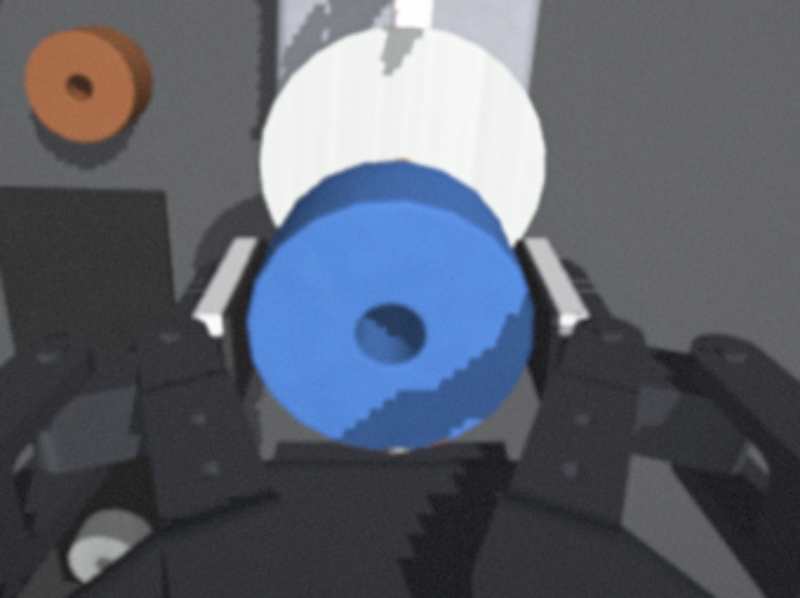

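The wrist crop shows the blue disc held square with its bore at (391,333). The pan behind it is centred near (402,160).

```bash
cat > bore2.py <<'E'
from h import *
import sys
def bore(hue,guess,th):
    w=dict(np.load('/tmp/wrist.npz')); C=cloud(w); s=bot.read_state(); zt=s['ee_pos'][2]+th
    o=(90+guess[0]*340/800,130+guess[1]*254/598)
    print('tcp',s['ee_pos'].round(4),'hand-picked bore',ray(w,o,zt).round(4))
    g=cv2.GaussianBlur(w['image'],(3,3),0).astype(int).sum(2)
    H=cv2.cvtColor(w['image'],cv2.COLOR_RGB2HSV).astype(int)
    m=(abs(C[...,2]-zt)<.004)&(H[...,0]>hue[0])&(H[...,0]<hue[1])&(H[...,1]>90)
    print('top z',np.median(C[m][:,2]),zt,'extent',C[m].min(0).round(4),C[m].max(0).round(4))
    P=C[m]; cs,_=cv2.findContours(m.astype(np.uint8),cv2.RETR_EXTERNAL,cv2.CHAIN_APPROX_NONE)
    c=max(cs,key=cv2.contourArea)[:,0]; Q=np.array([ray(w,p,zt)[:2] for p in c.astype(float)])
    A=np.c_[2*Q,np.ones(len(Q))]; x=np.linalg.lstsq(A,(Q**2).sum(1),rcond=None)[0]
    print('outer circle',x[:2].round(4),'r',np.sqrt(x[2]+x[0]**2+x[1]**2).round(4))
    n=cv2.findContours((~m).astype(np.uint8)[int(o[1])-20:int(o[1])+20,int(o[0])-25:int(o[0])+25],cv2.RETR_EXTERNAL,cv2.CHAIN_APPROX_NONE)[0]
    for c in n:
        if cv2.contourArea(c)>40:
            (a,b),r=cv2.minEnclosingCircle(c); print('hole',ray(w,(a+int(o[0])-25,b+int(o[1])-20),zt).round(4),r)
if __name__=='__main__':
    bore((100,125),(391,333),.0589)
    w=dict(np.load('/tmp/wrist.npz')); C=cloud(w)
    m=(abs(C[...,2]-.1305)<.004)&(w['image'].min(2)>150)&(np.hypot(C[...,0]-.66,C[...,1]+.05)<.07)
    cs,_=cv2.findContours(m.astype(np.uint8),cv2.RETR_EXTERNAL,cv2.CHAIN_APPROX_NONE)
    Q=np.array([ray(w,p,.13)[:2] for p in max(cs,key=len)[:,0].astype(float)]); Q=Q[Q[:,1]>-.045]
    Q=Q[np.hypot(*(Q-[.662,-.051]).T)>.046]
    x=np.linalg.lstsq(np.c_[2*Q,np.ones(len(Q))],(Q**2).sum(1),rcond=None)[0]
    print('pan',x[:2].round(4),np.sqrt(x[2]+x[0]**2+x[1]**2).round(4))
E
python3 bore2.py
```

```text
tcp [ 0.6575 -0.0526  0.1766] hand-picked bore [ 0.659  -0.053   0.2355]
top z 0.2355667226412311 0.2354927865605207 extent [ 0.6293 -0.0826  0.2315] [ 0.6886 -0.0232  0.2386]
outer circle [ 0.6587 -0.0523] r 0.0296
hole [ 0.6587 -0.0516  0.2355] 13.739043235778809
pan [ 0.6617 -0.0528] 0.0514
```

Emit:
drive_tool(deltas="255 0 0.0037 0 -0.6 0 -0.1; 255 0 0 0.005 0 0 0; 255 0 0 0.008 0 0 0; 255 0 0 0.005 0 0 0; 255 0 0 0 0 0 0; 255 0 0 0 0 0 0")

```text
t: 17.2
ee_pos: [0.6599, -0.0528, 0.1549]
ee_rot: [[0.001, 1.0, -0.004], [1.0, -0.001, 0.001], [0.001, -0.004, -1.0]]
force: [0.2, -0.1, -5.3]
gripper_width: 0.0585
```

```bash
python3 - <<'E'
from h import *
to(.6612,-.0525,.153)
E
```

```text
t 17.2 pos [ 0.6599 -0.0528  0.1549] F [ 0.2  -0.12 -5.28] w 0.0585 shift [0.0003 0.0013 0.0019] turn [-0.21 -0.08 -0.05]
```

Emit:
drive_tool(deltas="255 0.0003 0.0014 0 -0.2 -0.1 0; 255 0 0.0003 0 0 0 0; 255 0 0 0 0 0 0")

```text
t: 17.5
ee_pos: [0.6619, -0.0524, 0.1553]
ee_rot: [[0.001, 1.0, 0.001], [1.0, -0.001, -0.001], [-0.001, 0.001, -1.0]]
force: [-0.3, 0.3, -5.4]
gripper_width: 0.0585
```

```bash
python3 - <<'E'
from h import *
from bore2 import bore
to(.6612,-.0525,.153)
shot('wrist','j'); bore((100,125),(391,333),.0589)
E
```

```text
t 17.5 pos [ 0.6619 -0.0524  0.1553] F [-0.26  0.27 -5.37] w 0.0585 shift [-0.0001 -0.0007  0.0023] turn [ 0.04  0.04 -0.05]
tcp [ 0.662  -0.0524  0.1554] hand-picked bore [ 0.6626 -0.0526  0.2143]
top z 0.2141098676854198 0.21427408587529037 extent [ 0.6329 -0.0826  0.2103] [ 0.6922 -0.0229  0.2173]
outer circle [ 0.6624 -0.0519] r 0.0296
hole [ 0.6622 -0.0515  0.2143] 13.838897705078125
```

View pics/j.png

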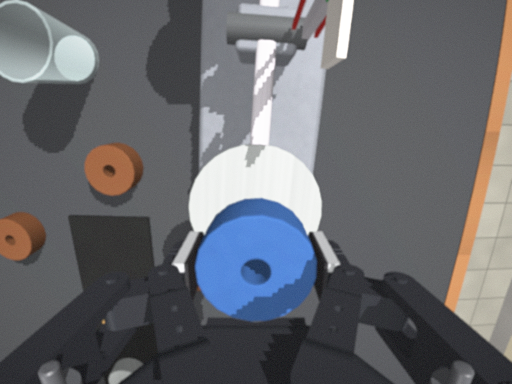

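Emit:
drive_tool(deltas="255 0 -0.0004 0.004 0 0 0; 255 0 0 0.004 0 0 0; 255 0 0 0.004 0 0 0; 255 0 0 0.004 0 0 0; 255 0 0 0 0 0 0")

```text
t: 18.05
ee_pos: [0.6615, -0.0524, 0.138]
ee_rot: [[0.001, 1.0, 0.001], [1.0, -0.001, -0.001], [-0.001, 0.001, -1.0]]
force: [-0.0, 0.6, -6.0]
gripper_width: 0.0588
```

```bash
python3 - <<'E'
from h import *
meas(3);to(.6613,-.0525,.0996)
E
```

```text
F [-0.146  0.097 -6.223] se [0.201 0.078 0.395] pan z 0.1306 tcp z 0.1388 t 18.2
t 18.2 pos [ 0.6622 -0.0526  0.1392] F [-0.47  0.06 -5.35] w 0.0586 shift [ 0.0001 -0.001   0.0396] turn [ 0.16  0.06 -0.05]
```

Emit:
drive_tool(deltas="255 0 -0.0005 0.004 0.1 0 0; 255 0 0 0.005 0 0 0; 255 0 0 0.005 0 0 0; 255 0 0 0.005 0 0 0; 255 0 0 0.005 0 0 0; 255 0 0 0.003 0 0 0; 255 0 0 0 0 0 0")

```text
t: 18.9
ee_pos: [0.6618, -0.0526, 0.1099]
ee_rot: [[0.001, 1.0, 0.001], [1.0, -0.001, -0.001], [-0.001, 0.001, -1.0]]
force: [-0.5, -0.7, -6.1]
gripper_width: 0.0587
```

```bash
python3 - <<'E'
from h import *
meas(3);to(.6613,-.0525,.0996)
E
```

```text
F [-0.076  0.325 -5.472] se [0.132 0.117 0.173] pan z 0.1306 tcp z 0.1106 t 19.05
t 19.05 pos [ 0.6623 -0.0527  0.1109] F [ 0.2   0.6  -5.43] w 0.0584 shift [ 0.0002 -0.0011  0.0113] turn [ 0.14  0.08 -0.04]
```

Emit:
drive_tool(deltas="255 0 -0.0005 0.004 0.1 0 0; 255 0 0 0.004 0 0 0; 255 0 0 0.003 0 0 0; 255 0 0 0.003 0 0 0; 255 0 0 0.002 0 0 0; 255 0 0 0 0 0 0")

```text
t: 19.65
ee_pos: [0.6628, -0.053, 0.0982]
ee_rot: [[0.001, 1.0, 0.002], [1.0, -0.001, -0.002], [-0.002, 0.002, -1.0]]
force: [-2.8, 0.5, -0.7]
gripper_width: 0.0585
```

```bash
python3 - <<'E'
from h import *
meas(3);to(.6613,-.0525,.0996)
E
```

```text
F [-4.262  0.334  1.12 ] se [0.167 0.245 0.116] pan z 0.1287 tcp z 0.0984 t 19.8
t 19.8 pos [ 0.6628 -0.053   0.0982] F [-4.48 -0.19  0.96] w 0.0588 shift [ 0.0005 -0.0015 -0.0014] turn [ 0.15  0.13 -0.03]
```

Emit:
drive_tool(deltas="255 0 -0.001 0 0 0 0; 0 0 0 0 0 0 0; 0 0 0 0 0 0 0; 0 0 0 0 0 0 0; 0 0 0 0 0 0 0; 0 0 0 0 0 0 0; 0 0 0 -0.02 0 0 0; 0 0 0 -0.03 0 0 0; 0 0 0 -0.03 0 0 0; 0 0 0 -0.02 0 0 0; 0 0 0 0 0 0 0; 0 0 0 0 0 0 0")

```text
t: 21.0
ee_pos: [0.664, -0.0534, 0.2022]
ee_rot: [[0.001, 1.0, 0.012], [1.0, -0.001, -0.004], [-0.004, 0.012, -1.0]]
force: [0.4, 0.5, -0.6]
gripper_width: 0.0852
```

```bash
cat > pan.py <<'E'
from h import *
import sys
w=shot('wrist'); C=cloud(w); H=cv2.cvtColor(w['image'],cv2.COLOR_RGB2HSV).astype(int)
m=(H[...,0]>100)&(H[...,0]<125)&(H[...,1]>120)&(np.hypot(C[...,0]-.662,C[...,1]+.052)<.06)
P=C[m]; print('blue top z',np.percentile(P[:,2],[5,50,90]).round(4)); T=P[P[:,2]>np.percentile(P[:,2],80)-.004]
print(T.min(0),T.max(0)); A=np.c_[T[:,:2],np.ones(len(T))]; print('plane',np.linalg.lstsq(A,T[:,2],rcond=None)[0])
m=(w['image'].min(2)>150)&(np.hypot(C[...,0]-.662,C[...,1]+.052)<.06)&(abs(C[...,2]-.12)<.02); print('pan z',np.median(C[m][:,2]))
E
python3 - <<'E'
from h import *
to(.462,-.2665,.12)
import pan
to(.462,-.2665,.12)
E
```

```text
t 21.0 pos [ 0.664  -0.0534  0.2022] F [ 0.39  0.55 -0.59] w 0.0852 shift [-0.213  -0.2027  0.0806] turn [ 0.67  0.22 -0.05]
blue top z [0.1572 0.1588 0.1596]
[ 0.63464185 -0.08149621  0.1555306 ] [ 0.69165976 -0.02344267  0.16095941]
plane [ 0.00037466 -0.00371179  0.1583184 ]
pan z 0.13042409279865103
t 21.05 pos [ 0.664  -0.0534  0.2022] F [-0.47  0.43 -0.53] w 0.0854 shift [-0.213  -0.2028  0.0806] turn [ 0.68  0.22 -0.05]
```

Emit:
drive_tool(deltas="0 -0.015 -0.015 0 0.6 0.2 0; 0 -0.028 -0.027 0 0 0 0; 0 -0.028 -0.027 0 0 0 0; 0 -0.028 -0.027 0 0 0 0; 0 -0.028 -0.027 0.01 0 0 0; 0 -0.028 -0.027 0.02 0 0 0; 0 -0.028 -0.027 0.02 0 0 0; 0 -0.02 -0.016 0.02 0 0 0; 0 -0.008 -0.006 0.02 0 0 0; 0 0 0 0.01 0 0 0; 0 0 0 0 0 0 0; 0 0 0 0 0 0 0")

```text
t: 22.25
ee_pos: [0.4397, -0.2708, 0.0814]
ee_rot: [[0.004, 1.0, -0.027], [1.0, -0.003, 0.012], [0.012, -0.027, -1.0]]
force: [0.6, 0.2, 0.4]
gripper_width: 0.0852
```

```bash
cat > br.py <<'E'
from h import *
def brass():
    w=shot('wrist','k'); C=cloud(w); H=cv2.cvtColor(w['image'],cv2.COLOR_RGB2HSV).astype(int)
    m=(H[...,0]>10)&(H[...,0]<32)&(H[...,1]>80)&(abs(C[...,2]-.023)<.004)&(np.hypot(C[...,0]-.463,C[...,1]+.267)<.04)
    P=C[m]; print(len(P),P.min(0).round(4),P.max(0).round(4),'c',((P.min(0)+P.max(0))/2).round(4))
E
python3 - <<'E'
from h import *
from br import brass
to(.463,-.267,.03)
brass()
E
```

```text
t 22.25 pos [ 0.4397 -0.2708  0.0814] F [0.58 0.2  0.38] w 0.0852 shift [0.0033 0.0247 0.0508] turn [-1.52 -0.67 -0.2 ]
47 [ 0.4416 -0.2748  0.019 ] [ 0.4852 -0.2445  0.0232] c [ 0.4634 -0.2597  0.0211]
```

Emit:
drive_tool(deltas="0 0.0015 0.008 0 -1.5 -0.7 -0.2; 0 0.0015 0.009 0 0 0 0; 0 0 0.006 0.01 0 0 0; 0 0 0.001 0.015 0 0 0; 0 0 0 0.015 0 0 0; 0 0 0 0.012 0 0 0; 0 0 0 0 0 0 0; 0 0 0 0 0 0 0")

```text
t: 23.1
ee_pos: [0.4704, -0.2665, 0.0276]
ee_rot: [[-0.006, 1.0, 0.006], [1.0, 0.006, -0.004], [-0.004, 0.006, -1.0]]
force: [-0.7, 0.6, -0.2]
gripper_width: 0.0853
```

```bash
python3 - <<'E'
from h import *
from br import brass
to(.4634,-.2675,-.024)
brass()
E
```

```text
t 23.1 pos [ 0.4704 -0.2665  0.0276] F [-0.65  0.59 -0.2 ] w 0.0853 shift [-0.0007 -0.0073  0.0515] turn [0.35 0.25 0.37]
43 [ 0.4413 -0.274   0.0191] [ 0.4705 -0.247   0.0228] c [ 0.4559 -0.2605  0.021 ]
```

Emit:
drive_tool(deltas="0 -0.0007 -0.005 0.01 0.35 0.25 0.4; 0 0 -0.003 0.012 0 0 0; 0 0 -0.001 0.012 0 0 0; 0 0 0 0.008 0 0 0; 0 0 0 0.004 0 0 0; 0 0 0 0 0 0 0; 0 0 0 0 0 0 0")

```text
t: 23.85
ee_pos: [0.4605, -0.2678, -0.0219]
ee_rot: [[0.002, 1.0, 0.0], [1.0, -0.002, -0.0], [-0.0, 0.0, -1.0]]
force: [-0.6, -0.1, 0.0]
gripper_width: 0.0852
```

```bash
python3 - <<'E'
from h import *
to(.4634,-.2675,-.024)
w=shot('wrist','l')
E
```

```text
t 23.85 pos [ 0.4605 -0.2678 -0.0219] F [-0.63 -0.12  0.04] w 0.0852 shift [0.0003 0.0029 0.0021] turn [ 0.01  0.01 -0.12]
```

View pics/l.png

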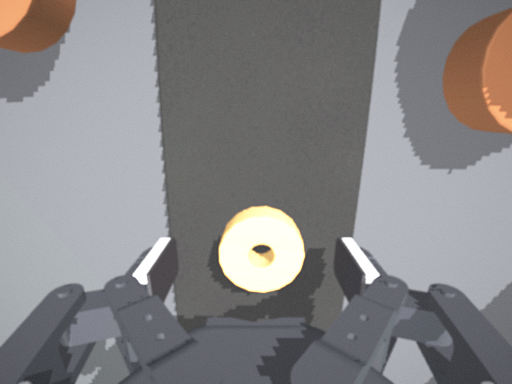

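The wrist view shows the brass disc between the open pads, with its bore at (261,255). I'll centre a little further and close.

Emit:
drive_tool(deltas="0 0 0.0027 0.0015 0 0 0; 0 0 0.0003 0.0005 0 0 0; 255 0 0 0 0 0 0; 255 0 0 0 0 0 0; 255 0 0 0 0 0 0; 255 0 0 0 0 0 0; 255 0 0 0 0 0 0; 255 0 0 0 0 0 0; 255 0 0 0 0 0 0")

```text
t: 24.8
ee_pos: [0.4654, -0.2689, -0.0216]
ee_rot: [[0.001, 1.0, 0.003], [1.0, -0.001, -0.003], [-0.003, 0.003, -1.0]]
force: [0.2, -0.3, 1.2]
gripper_width: 0.0439
```

```bash
python3 - <<'E'
from h import *
w=dict(np.load('/tmp/wrist.npz')); print(ray(w,(261.5,254.5),.023), ray(w,(261.5,248.5),.023))
to(.6617,-.0525,.19)
E
```

```text
[ 0.46410667 -0.26681672  0.023     ] [ 0.46408988 -0.26326292  0.023     ]
t 24.8 pos [ 0.4654 -0.2689 -0.0216] F [ 0.19 -0.27  1.24] w 0.0439 shift [ 0.2161  0.1966 -0.2116] turn [ 0.17  0.16 -0.08]
```

Emit:
drive_tool(deltas="255 0 0 -0.015 0 0 0; 255 0 0 -0.03 0 0 0; 255 0 0 -0.03 0 0 0; 255 0 0 -0.03 0 0 0; 255 0 0 -0.03 0 0 0; 255 0 0 -0.03 0 0 0; 255 0.01 0.01 -0.03 0 0 0; 255 0.025 0.02 -0.03 0 0 0; 255 0.028 0.026 -0.01 0 0 0; 255 0.028 0.026 0 0 0 0; 255 0.028 0.026 0 0 0 0; 255 0.028 0.026 0 0 0 0; 255 0.028 0.026 0 0 0 0; 255 0.02 0.02 0 0 0 0; 255 0.01 0.01 0 0 0 0; 255 0 0 0 0 0 0; 255 0 0 0 0 0 0")

```text
t: 26.5
ee_pos: [0.6564, -0.0536, 0.232]
ee_rot: [[0.005, 1.0, 0.001], [1.0, -0.005, -0.0], [-0.0, 0.001, -1.0]]
force: [0.7, 0.4, -3.4]
gripper_width: 0.0437
```

```bash
python3 - <<'E'
from h import *
to(.6617,-.0525,.18)
E
```

```text
t 26.5 pos [ 0.6564 -0.0536  0.232 ] F [ 0.71  0.45 -3.38] w 0.0437 shift [0.0011 0.0053 0.052 ] turn [ 0.03  0.   -0.28]
```

Emit:
drive_tool(deltas="255 0.001 0.004 0.01 0 0 -0.3; 255 0 0.001 0.015 0 0 0; 255 0 0 0.015 0 0 0; 255 0 0 0.012 0 0 0; 255 0 0 0.005 0 0 0; 255 0 0 0 0 0 0; 255 0 0 0 0 0 0")

```text
t: 27.2
ee_pos: [0.6576, -0.0565, 0.1672]
ee_rot: [[0.005, 1.0, -0.005], [1.0, -0.005, -0.0], [-0.0, -0.005, -1.0]]
force: [-0.0, 0.3, -1.3]
gripper_width: 0.0433
```

```bash
python3 bore.py m; python3 - <<'E'
from bore2 import *
bore((8,40),(391,333),.0446)
E
```

```text
t 27.2 pos [ 0.6576 -0.0565  0.1672] F [-0.02  0.31 -1.32] w 0.0433 shift [ 0.0051  0.0043 -0.0128] turn [-0.31  0.01 -0.28]
tcp [ 0.6577 -0.0565  0.1673] hand-picked bore [ 0.6586 -0.0659  0.2119]
top z 0.21167214985885902 0.21190160891440663 extent [ 0.6361 -0.0781  0.2079] [ 0.6804 -0.0325  0.2153]
outer circle [ 0.6582 -0.0545] r 0.0226
hole [ 0.6582 -0.0756  0.2119] 24.748836517333984
hole [ 0.6583 -0.0538  0.2119] 12.510096549987793
```

View pics/m.png

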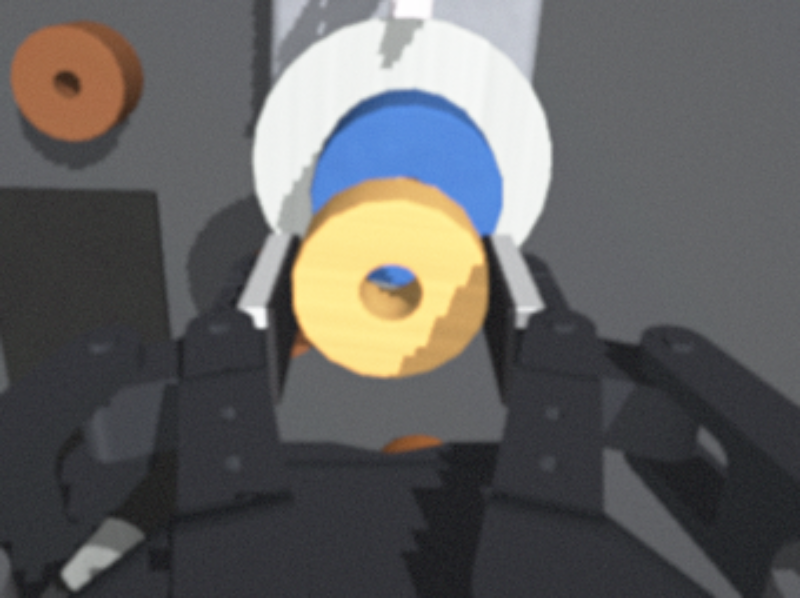

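Emit:
drive_tool(deltas="255 0.0022 0.0035 0 -0.3 0 -0.3; 255 0.0004 0.0003 0.003 0 0 0; 255 0 0 0.004 0 0 0; 255 0 0 0 0 0 0; 255 0 0 0 0 0 0")

```text
t: 27.75
ee_pos: [0.6635, -0.0536, 0.1625]
ee_rot: [[-0.002, 1.0, 0.005], [1.0, 0.002, -0.001], [-0.001, 0.005, -1.0]]
force: [1.0, 0.6, -1.7]
gripper_width: 0.0436
```

```bash
python3 - <<'E'
from h import *
from bore2 import bore
shot('wrist'); bore((8,40),(391,291),.0446)
w=dict(np.load('/tmp/wrist.npz')); C=cloud(w); H=cv2.cvtColor(w['image'],cv2.COLOR_RGB2HSV).astype(int)
to(.6613,-.0541,.157)
E
```

```text
tcp [ 0.6634 -0.0536  0.1624] hand-picked bore [ 0.664  -0.0522  0.207 ]
top z 0.20706370868370877 0.2070404910133836 extent [ 0.6415 -0.0752  0.2031] [ 0.6857 -0.0293  0.2105]
outer circle [ 0.6637 -0.0517] r 0.0227
hole [ 0.6636 -0.051   0.207 ] 12.589778900146484
t 27.8 pos [ 0.6634 -0.0536  0.1624] F [ 0.33  0.61 -1.75] w 0.0436 shift [-0.0005 -0.0021  0.0054] turn [0.27 0.05 0.08]
```

Emit:
drive_tool(deltas="255 -0.0003 -0.0016 0.001 0.25 0 0.1; 255 0 0 0.002 0 0 0; 255 0 0 0.001 0 0 0; 255 0 0 0 0 0 0; 255 0 0 0 0 0 0")

```text
t: 28.3
ee_pos: [0.6616, -0.0541, 0.1582]
ee_rot: [[0.001, 1.0, 0.0], [1.0, -0.001, -0.001], [-0.001, 0.0, -1.0]]
force: [0.4, 0.1, -2.3]
gripper_width: 0.0435
```

```bash
python3 - <<'E'
from h import *
from bore2 import bore
shot('wrist'); bore((8,40),(391,291),.0446)
to(.6613,-.0541,.157)
E
```

```text
tcp [ 0.6616 -0.054   0.1582] hand-picked bore [ 0.6624 -0.0526  0.2028]
top z 0.20267060518703586 0.2027667672440693 extent [ 0.6399 -0.0755  0.1988] [ 0.6841 -0.0299  0.2065]
outer circle [ 0.662  -0.0521] r 0.0227
hole [ 0.662  -0.0511  0.2028] 12.54003620147705
t 28.35 pos [ 0.6616 -0.054   0.1582] F [ 0.09  0.46 -2.71] w 0.0435 shift [-0.0001 -0.0003  0.0012] turn [ 0.01  0.06 -0.03]
```

Emit:
drive_tool(deltas="255 0 0 0.004 0 0 0; 255 0 0 0.004 0 0 0; 255 0 0 0.004 0 0 0; 255 0 0 0.004 0 0 0; 255 0 0 0.004 0 0 0; 255 0 0 0 0 0 0")

```text
t: 28.95
ee_pos: [0.6613, -0.054, 0.1358]
ee_rot: [[0.001, 1.0, -0.001], [1.0, -0.001, -0.001], [-0.001, -0.001, -1.0]]
force: [0.7, -1.5, -2.0]
gripper_width: 0.0439
```

```bash
python3 - <<'E'
from h import *
meas(3);to(.6613,-.0541,.119)
E
```

```text
F [-0.026  0.019 -2.115] se [0.353 0.14  0.421] pan z 0.1305 tcp z 0.1366 t 29.1
t 29.1 pos [ 0.662  -0.0541  0.1371] F [-0.75 -0.19 -3.12] w 0.0439 shift [ 0.     -0.0007  0.0181] turn [ 0.06  0.07 -0.03]
```

Threaded on the rod with no side load. I'll keep lowering until it bears.

Emit:
drive_tool(deltas="255 0 -0.0004 0.004 0 0 0; 255 0 0 0.004 0 0 0; 255 0 0 0.004 0 0 0; 255 0 0 0.004 0 0 0; 255 0 0 0.003 0 0 0; 255 0 0 0.002 0 0 0; 255 0 0 0 0 0 0")

```text
t: 29.8
ee_pos: [0.6625, -0.0551, 0.1172]
ee_rot: [[0.001, 1.0, 0.004], [1.0, -0.001, -0.003], [-0.003, 0.004, -1.0]]
force: [-0.6, 0.4, 0.2]
gripper_width: 0.0439
```

```bash
python3 - <<'E'
from h import *
meas(6);to(.6613,-.0541,.119)
E
```

```text
F [-1.047 -0.115  0.404] se [0.152 0.25  0.216] pan z 0.1168 tcp z 0.1176 t 30.1
t 30.1 pos [ 0.6625 -0.0551  0.1177] F [-1.25  0.28  0.03] w 0.0436 shift [ 0.001  -0.0012 -0.0013] turn [ 0.21  0.18 -0.03]
```

Emit:
drive_tool(deltas="0 0 0 0 0 0 0; 0 0 0 0 0 0 0; 0 0 0 0 0 0 0; 0 0 0 0 0 0 0; 0 0 0 0 0 0 0; 0 0 0 0 0 0 0; 0 0 0 -0.015 0 0 0; 0 0 0 -0.03 0 0 0; 0 0 0 -0.03 0 0 0; 0 0 0 -0.03 0 0 0; 0 0 0 -0.02 0 0 0; 0 0 0 0 0 0 0; 0 0 0 0 0 0 0; 0 0 0 0 0 0 0; 0 0 0 0 0 0 0; 0 0 0 0 0 0 0")

```text
t: 31.7
ee_pos: [0.6615, -0.054, 0.2499]
ee_rot: [[0.001, 1.0, 0.005], [1.0, -0.001, -0.002], [-0.002, 0.005, -1.0]]
force: [0.6, -0.6, 0.1]
gripper_width: 0.0858
```

```bash
python3 - <<'E'
from h import *
b=meas(6)
import pan
w=dict(np.load('/tmp/wrist.npz'));C=cloud(w);H=cv2.cvtColor(w['image'],cv2.COLOR_RGB2HSV).astype(int)
m=(H[...,0]>8)&(H[...,0]<40)&(H[...,1]>80)&(np.hypot(C[...,0]-.662,C[...,1]+.052)<.025)&(abs(C[...,2]-.165)<.006)
P=C[m]; print('brass top',np.median(P[:,2]),'plane',np.linalg.lstsq(np.c_[P[:,:2]-[.662,-.052],np.ones(len(P))],P[:,2],rcond=None)[0])
cv2.imwrite('pics/n.png',np.hstack([cv2.resize(b['image'][130:280,220:400,::-1],(400,333)),cv2.resize(w['image'][:,:,::-1],(400,300),interpolation=cv2.INTER_AREA)[:,:] if 0 else cv2.resize(w['image'][:,:,::-1],(400,333))]))
to(.66,-.05,.3)
E
```

```text
F [-0.078 -0.122 -0.061] se [0.254 0.229 0.114] pan z 0.1201 tcp z 0.2503 t 32.0
blue top z [0.1422 0.1482 0.1491]
[ 0.63487653 -0.06885347  0.14492493] [ 0.69124271 -0.02438462  0.15027562]
plane [ 6.14796094e-05 -6.64491918e-03  1.47890290e-01]
pan z 0.12003721324179964
brass top 0.16481845330810282 plane [-0.02022737 -0.02550328  0.16464275]
t 32.05 pos [ 0.6621 -0.0541  0.2513] F [-0.81  0.77  0.65] w 0.0854 shift [ 0.004  -0.0018 -0.0488] turn [ 0.39  0.13 -0.03]
```

View pics/n.png

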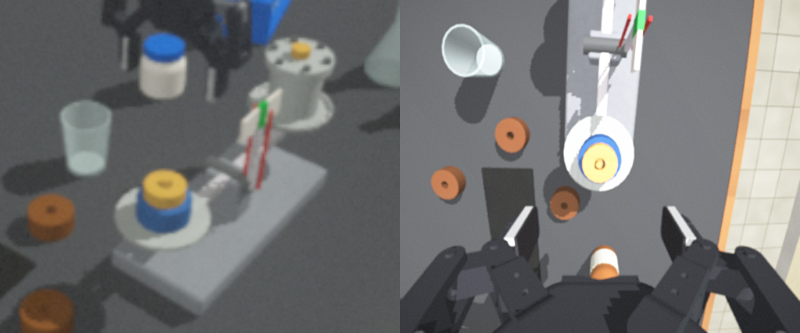

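```bash
python3 -c "
from rig import bot
print(bot.finish_job())"
```

```text
the job is handed in; nothing more can be done
None
```

The job is handed in. The vessel weighs about 860 g, so I threaded the 600 g and then the 200 g weight down the rod, and the pointer came to rest in the green zone.

**Weighing:** with the pan empty I pressed on the rod tip with closed fingers and held it 1.5 s in the green zone. The net force was 8.26 N with the pan about 1 mm above level, which gives about 858 g. The nearest sum is 800 g. The largest upward force I read while pressing was about 8.3 N, against the 25 N limit.

**Placing:** the 600 g weight carried about 7 N on the pan before I let go. The 200 g weight was fully borne, with the wrist force near zero. The 400 g weight, the vessel and the glassware were not handled.

**Last checks, hand off, 32 s on the clock:**
- **Tilt:** the pan is at z ≈ 0.120 m, a tilt of about +0.035 rad, well inside ±0.07. That implies about 863 g for the vessel, which agrees with the force.
- **Weights flat:** the disc tops are at 0.148 m and 0.165 m, as expected for a stack lying flat. The plane fit for the 600 g disc is level. The fit for the 200 g disc showed about 1–2° of slope; I put this down to depth noise near the bore and rod and did not check it further.
- **Wrist force:** about zero.

**One disagreement:** the closed fingertips are about 28 mm short of the reported TCP. Both camera depth views and the contact height show this, and I allowed for it in every grasp.

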